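# Line up the sanding blocks in the carver's bench drawer

## Task

Tidy the open bench drawer: nudge the three pear-wood sanding blocks back under the bench top into one neat row, lying side by side and square with their ends right up against the drawer's back board and no gaps between them. Push gently, so that the drawer stays open until the row is made, then slide the drawer fully shut with the row still neat. Leave the cup, pebble, anvil and rat figure alone.

Things in the scene. Friction and masses are not known exactly. Their poses are not given: they have to be found in the camera images.
- bench: Fixed low cypress bench. Origin on the work surface under the middle of its top's front edge; x runs from that edge back under the bench, y along the edge, z up. Top board 360 (x) by 420 (y) mm, underside 155 mm, upper face 185 mm above the work surface; 32 mm square legs at x = 80 and 330, y = -190 and 190 mm. Open at the sides and above the drawer.
- drawer (a joint): How far the shallow drawer is pulled out of the bench along the bench's -x, in m: 0 fully shut, 0.215 the most it opens (it starts at 0.20 to 0.215). It slides with a friction of about 7 N, so a harder push on its back board drives it shut.
- drawer_back (a point): Middle of the inner face of the drawer's back board, at the drawer's floor (12 mm above the work surface). Axes as the bench's, x to the back. The inside spans x = -330 (front board) to 0 and y = -145 to 145 mm; walls 10 mm thick rise 24 mm, the back board 34 mm above the floor. As found, the bench top covers the rear 115 to 130 mm of the inside.
- drawer_front (a point): Middle of the outer face of the drawer's front board (14 mm thick, 330 mm wide, 4 to 48 mm above the work surface); a small brass ring pull there stands out 7 mm, within 16 mm of the middle. Axes as the bench's. With the drawer shut this face stands 14 mm in front of the bench top's edge.
- block_flat: Pear-wood sanding block 90 x 44 x 40 mm, plain flat top; its origin is the centre of its underside, x along its 90 mm length, y across its 44 mm width, z up. It lies askew on the drawer's floor. About 0.12 kg.
- block_round: Pear-wood sanding block 90 x 44 x 40 mm with a round back (a 38 mm wide half-round along its length, sides 26 mm high); its origin is the centre of its underside, x along its 90 mm length, y across its 44 mm width, z up. It lies askew on the drawer's floor. About 0.12 kg.
- block_ridge: Pear-wood sanding block 90 x 44 x 40 mm with a 20 mm wide ridge along the middle of its top (sides 26 mm high); its origin is the centre of its underside, x along its 90 mm length, y across its 44 mm width, z up. It lies askew on the drawer's floor. About 0.12 kg.
- cup: Celadon cup, 72 mm across, 62 mm tall, loose on the work surface beside the drawer, away from the robot. Origin: centre of its underside. Leave alone.
- pebble: Smooth black river pebble, 68 mm across, 26 mm high, loose on the work surface beyond the drawer. Origin: centre of its underside. Leave alone.
- anvil: Squat iron anvil block 75 x 50 x 46 mm, loose on the bench top. Origin: centre of its underside. Leave alone.
- rat: Persimmon-wood rat figure, 80 mm long, 40 mm high, loose on the bench top. Origin: centre of its underside. Leave alone.

How it is judged:
By the outcome, as a careful person would: the job done as asked, in the order asked, and still so for the second after the job is handed in, with the robot touching nothing.
It also fails if it takes over 72 s, if anything falls off the work surface, if the arm or the gripper's body presses on something with over 40 N, if the wrist force passes 120 N, or if a joint passes its speed limit or range.

## Robot

A 6-joint arm with a two-finger parallel gripper is mounted at the origin on the work surface. World frame = base frame: x ahead of the robot, y to its left, z up, the work surface at z = 0. Lengths are in m, angles in degrees, forces in N, time in s.
With the tool pointing down it reaches from about 0.4 to 0.825 m from the base axis. Payload 7 kg.
Tool frame: the origin (TCP) lies midway between the tips of the shut fingers; the grasp point (between the pads) lies 19 mm behind it; z points along the fingers, y is the line along which they close (so a half turn about z gives the same grasp; the last joint's range is limited). The gripper opens to 88 mm and grips with 3 to 60 N. Pads are 19 mm wide; open, the fingers measure 130 mm over their backs; the gripper's body (78 mm by 193 mm) begins 47 mm behind the grasp point.
Start: joints at [82.053, 20.546, 0.682, 0, -70.136, -16.507], TCP at [0.279, 0.614, 0.227] pointing down, gripper open.
Joint ranges: [-176.03, 176.03], [-82.01, 121.73], [-58.28, 71.71], [-173.87, 95.51], [-174.79, -0.11], [-173.66, 173.66]. Speed limits (degrees/s): [136.94, 136.94, 172.46, 180, 180, 180].

## Interface

Orientations are given as [roll, pitch, yaw] about the fixed x, y, z axes, in that order (R = Rz(yaw) Ry(pitch) Rx(roll)).
In Python, from plant import get_state, optics, order gives the robot as it stands. The module is installed in compiled form; this text tells all that it offers.
- The arm moves only by the tool send_rows, never from a script. Its argument "moves" is a list of rows, each an object with "slide": the shift along the tool's x, y, z as a fraction of full scale, a list of three; "turn": the turn about the tool's z as a fraction of full scale; "gripper": the opening, from 0 (shut) to 1 (fully open). A call has exactly 5 rows; each row is the pose to reach, as a shift and turn from the pose commanded when the call began, along the tool's axes at that moment; what a row does not reach only later rows make up. Full scale, the value 1, is 150 mm for a shift and 90 degrees for a turn. A row lasts 1/12 s, in which the tool goes at most 41.7 mm and 7.16 degrees, less where a joint would pass 70% of its speed; a pose out of reach is approached as far as the arm can. A call with a number of a shift or a turn outside -1 to 1 is refused whole. A call with a gripper value outside its range is refused whole. The fingers move at their own pace and stop on an object; "newtons" is the grip in N (left out, the last holds). Time passes only in rows, so rows that repeat a pose let the fingers close, or fill a call up. It gives the time, the measured TCP pose, the force, the opening and the grip force at its end, in the units of the state.
- get_state(): the state, without advancing time (a new reading comes with each control period).
- optics.capture(name): name is "side" or "top"; returns a dict with "img" (384x512x3 uint8, red, green, blue), "intrinsics" (3x3 intrinsics, pixels), "dist" ([k1, k2, p1, p2, k3] as OpenCV has them; the pictures are not rectified), "origin" and "attitude" of the camera in the world. Camera axes: x right, y down, z forward; pixel columns grow to the right and rows downward; lengths in m; the calibration is good to about 2 mm. A picture is of the moment at which its call begins. There is no depth.
- order.close_job(): hands the job in; it is judged then, once.
Trained networks look in the newest picture that a camera, given by its name, has taken for a name from the list of things; names that differ only in an ending like _2 or _b are one class to them, and where a whole thing is asked for, a point or a joint stands for the part that bears it (a point fixed in the world has none). Each returns a list of dicts, best first, with "p" (0 to 1); they miss things now and then, are a little off and sometimes report something else, mostly with a low value. They report only what shows in the picture. A call takes as long as a camera call.
- optics.look_for(camera, name): "location" ([x, y, z] in m, in world coordinates, good to about 4 mm: the middle of the surface that is visible of it).
The state is a dict: "time_s": time; "joints": joint angles; "qd": joint speeds; "joint_torque": joint torques, N m; "tcp_pos": TCP position; "eef_rot": TCP orientation; "contact_force": force on the tool from outside, world axes, zero at the start; "moment": the same for the moment, N m; "gripper_width": finger opening in m; "gripper_force": force on a finger pad.
Only numpy, scipy, OpenCV 4.12 (cv2) and the standard library are available. Lean on these libraries where they do the work, as an engineer would, in place of code of your own. Each camera call takes 0.05 s, during which the arm holds its last target. There are 200 camera calls.

## Working session

There is one attempt and no reset: what is moved stays moved. The work goes in short steps, Python scripts to look and compute and a tool call to move; the robot and the scene stay as the last step left them, time stands still between calls to the robot, and variables do not carry over. Pictures are saved under pics/ and viewed, at most 10 in all, crops included, and the job is handed in when it is done.

Besides the shell and the picture viewer there is one more tool, called after "Request:" as name([rows], argument=value, ...), one row to a line, values as JSON. send_rows: Moves the arm, as the interface text tells. Shift numbers are shares of 150 mm and turn numbers shares of 90 degrees, none past 1 either way. Its arguments: {"type":"object","properties":{"moves":{"type":"array"},"newtons":{"type":"number"}},"required":["moves"]}

```bash
mkdir -p pics; cat > h.py <<'E'
import numpy as np, cv2
from plant import get_state, optics, order
def snap(cam,fn=None):
    d=optics.capture(cam)
    if fn: cv2.imwrite('pics/'+fn,d['img'][:,:,::-1])
    return d
def rot(d):
    a=np.array(d['attitude'],float)
    if a.shape==(3,3): return a
    from scipy.spatial.transform import Rotation as R
    return R.from_euler('xyz',a,degrees=True).as_matrix() if a.size==3 else R.from_quat(a).as_matrix()
def px2w(d,uv,z):
    uv=np.array(uv,float).reshape(-1,1,2)
    n=cv2.undistortPoints(uv,np.array(d['intrinsics']),np.array(d['dist'])).reshape(-1,2)
    r=np.c_[n,np.ones(len(n))]@rot(d).T; o=np.array(d['origin'])
    return o+r*((z-o[2])/r[:,2])[:,None]
def w2px(d,P):
    R=rot(d);p=(np.array(P,float).reshape(-1,3)-np.array(d['origin']))@R
    return cv2.projectPoints(p,np.zeros(3),np.zeros(3),np.array(d['intrinsics']),np.array(d['dist']))[0].reshape(-1,2)
E
python3 - <<'E'
from h import *
np.set_printoptions(precision=4,suppress=True)
for c in('top','side'):
    d=snap(c,c+'0.png'); print(c,d['origin'],d['attitude'],d['intrinsics'],d['dist'])
    for n in['bench','drawer','drawer_back','drawer_front','block_flat','block_round','block_ridge','cup','pebble','anvil','rat']:
        print(n,[(np.round(r['location'],4).tolist(),round(r['p'],2)) for r in optics.look_for(c,n)][:2])
print(get_state())
E
```

```text
top [ 0.5452 -0.1027  1.1723] [-177.6708   -0.2567  -90.9498] [[484.6825   0.     256.5332]
 [  0.     484.6825 191.0029]
 [  0.       0.       1.    ]] [-0.0064  0.      0.      0.      0.    ]
bench [([0.5219, -0.1542, 0.1831], 0.89)]
drawer [([0.5202, 0.1136, 0.0152], 0.61)]
drawer_back [([0.5141, 0.1154, 0.0042], 0.7), ([0.468, 0.03, 0.0514], 0.39)]
drawer_front [([0.5226, 0.1168, 0.0113], 0.61)]
block_flat [([0.4684, 0.0296, 0.0515], 0.86), ([0.5175, 0.1145, 0.0099], 0.56)]
block_round [([0.6119, 0.0245, 0.0478], 0.73)]
block_ridge [([0.5422, 0.0233, 0.0344], 0.72), ([0.5173, 0.1139, 0.0035], 0.58)]
cup []
pebble [([0.7359, 0.1582, 0.021], 0.83)]
anvil [([0.5882, -0.2581, 0.2301], 0.8)]
rat [([0.4842, -0.2617, 0.2159], 0.63)]
side [ 0.4786 -0.4428  1.2487] [-161.7243    0.0355  -21.2959] [[409.3004   0.     248.3651]
 [  0.     409.3004 194.5402]
 [  0.       0.       1.    ]] [-0.1357  0.      0.      0.      0.    ]
bench [([0.5188, -0.1748, 0.182], 0.97)]
drawer [([0.5261, 0.1334, 0.0114], 0.8)]
drawer_back [([0.5261, 0.13, 0.0158], 0.6)]
drawer_front [([0.5186, 0.1378, 0.0119], 0.89), ([0.465, 0.0487, 0.053], 0.57)]
block_flat [([0.4623, 0.0494, 0.0537], 0.62)]
block_round [([0.6097, 0.0411, 0.0485], 0.51), ([0.5205, 0.133, 0.0154], 0.36)]
block_ridge [([0.5452, 0.0469, 0.0381], 0.54)]
cup [([0.7631, 0.0565, 0.0345], 0.69)]
pebble [([0.7377, 0.1551, 0.0287], 0.72)]
anvil [([0.5849, -0.2606, 0.2321], 0.65)]
rat []
{'time_s': 1.2, 'joints': array([ 82.0567,  20.5473,   0.68  ,  -0.0007, -70.1352, -16.508 ]), 'qd': array([ 0.0638,  0.1157,  0.0638,  0.1415,  0.0566, -0.1726]), 'joint_torque': array([  0.0005, -58.2403,  29.3302,   7.0027,   0.0124,  -0.    ]), 'tcp_pos': array([0.2794, 0.6144, 0.2265]), 'eef_rot': array([179.9974,  -0.0001, -24.4515]), 'contact_force': array([ 0.6968, -0.2308,  0.2865]), 'moment': array([-0.037 , -0.0269,  0.0354]), 'gripper_force': 0.0, 'gripper_width': 0.08755646722729699}
```

View pics/top0.png

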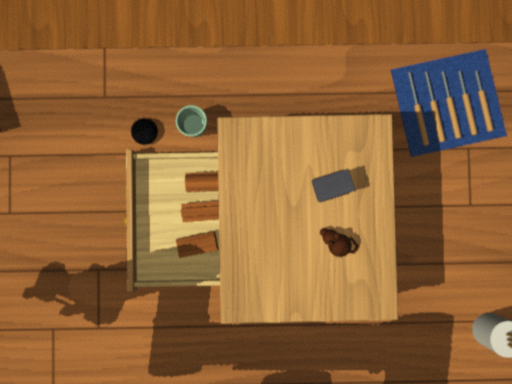

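View pics/side0.png

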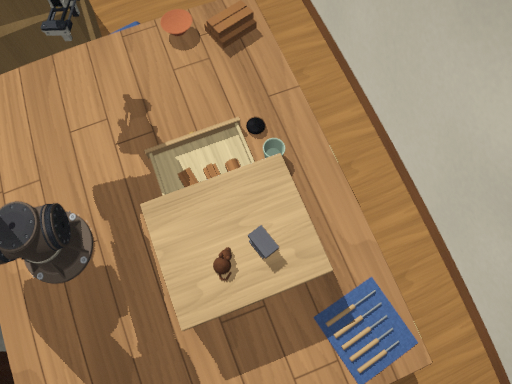

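The top view shows the drawer opening toward world +y, with the blocks' front parts at (200,180), (200,211) and (197,244) and the bench edge at column 220. The side view shows the gripper at (60,20). I'll enlarge both the gripper and the drawer, because the reach under the bench top is what matters.

```bash
python3 - <<'E'
import cv2,numpy as np
a=cv2.imread('pics/side0.png')[0:60,20:110];b=cv2.imread('pics/top0.png')[140:300,115:235]
cv2.imwrite('pics/c0.png',np.hstack([cv2.resize(a,(360,240),interpolation=2),np.zeros((240,10,3),np.uint8)]))
a=cv2.resize(a,None,fx=4,fy=4,interpolation=2);b=cv2.resize(b,None,fx=3.5,fy=3.5,interpolation=2)
c=np.zeros((570,790,3),np.uint8);c[:240,:360]=a;c[:560,365:785]=b;cv2.imwrite('pics/c0.png',c)
from h import *
d=snap('top')
np.set_printoptions(precision=1,suppress=True)
print('bench corners',px2w(d,[(219,117),(391,114),(397,321),(221.5,324)],.185)*1e3)
d=snap('side')
print('tcp px',w2px(d,[get_state()['tcp_pos'],get_state()['tcp_pos']+[0,0,.066]]))
t=np.radians(-24.45); y=np.array([np.sin(t),-np.cos(t),0])  # tool y for roll 180
x=np.array([np.cos(t),np.sin(t),0]);p=get_state()['tcp_pos']+[0,0,.066]
for A,B in((.039,.0965),(.0965,.039)): print(A,B,w2px(d,[p+i*A*x+j*B*y for i,j in((1,1),(1,-1),(-1,-1),(-1,1))]).tolist())
E
```

```text
bench corners [[ 738.5  -33.3  185. ]
 [ 739.2 -386.8  185. ]
 [ 317.7 -387.3  185. ]
 [ 318.1  -32.7  185. ]]
tcp px [[73.  26.3]
 [65.4 12.3]]
0.039 0.0965 [[69.69735798545028, 36.60588335624686], [84.12827181082716, -10.852392772215268], [61.63047464824791, -10.063779873481195], [45.93280289741111, 36.98545434501773]]
0.0965 0.039 [[91.79630985105845, 21.488845212941897], [97.223868670825, 2.2052546848991597], [40.66646175649922, 3.89065725001538], [33.97340943566181, 22.766803550843463]]
```

View pics/c0.png

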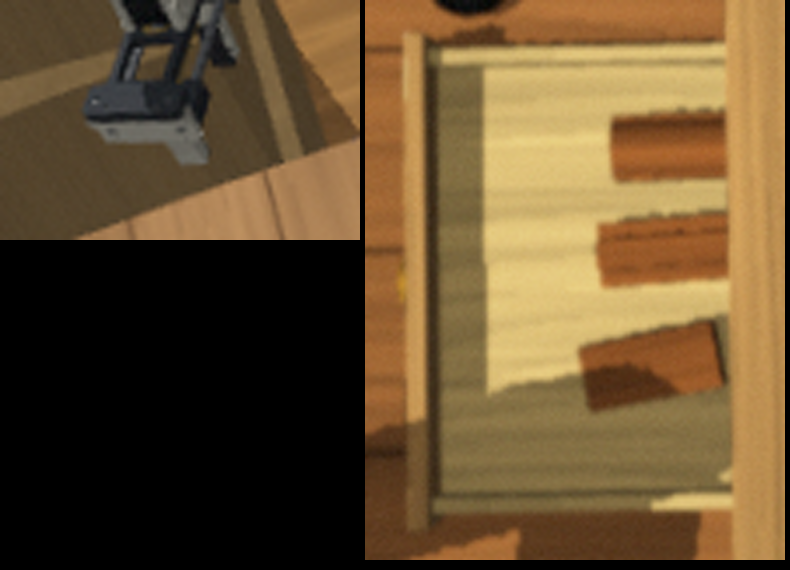

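The top crop shows the flat block fully visible at the lower position. The ridge and round blocks run in under the edge. The bench origin works out near world (0.528, -0.033), with bench x along world -y. I'll bring the gripper over the drawer with tool x along the bench's +x.

Request:
send_rows([
  {"slide":[0.27,0.21,0],"turn":0.078,"gripper":0},
  {"slide":[0.5,0.4,0],"turn":0.156,"gripper":0},
  {"slide":[0.75,0.6,0],"turn":0.234,"gripper":0},
  {"slide":[1,0.8,0],"turn":0.312,"gripper":0},
  {"slide":[1,0.8,0],"turn":0.39,"gripper":0},
])

```text
time_s: 1.72
tcp_pos: [0.3672, 0.4399, 0.2269]
eef_rot: [180.0, -0.0, -59.9]
contact_force: [-0.2, -0.4, -1.2]
gripper_width: 0.0599
gripper_force: 0.0
```

Request:
send_rows([
  {"slide":[0.25,0.02,0],"turn":0.078,"gripper":0},
  {"slide":[0.5,0.04,0],"turn":0.156,"gripper":0},
  {"slide":[0.75,0.06,0],"turn":0.234,"gripper":0},
  {"slide":[1,0.1,0],"turn":0.312,"gripper":0},
  {"slide":[1,0.1,0],"turn":0.338,"gripper":0},
])

```text
time_s: 2.13
tcp_pos: [0.4304, 0.3013, 0.2269]
eef_rot: [180.0, -0.0, -90.6]
contact_force: [-0.9, 1.1, -0.8]
gripper_width: 0.0265
gripper_force: 0.0
```

```bash
python3 - <<'E'
from h import *
np.set_printoptions(precision=4,suppress=True)
d=snap('side'); s=get_state(); print(s['time_s'],s['tcp_pos'],s['eef_rot'],s['joints'])
u=w2px(d,[s['tcp_pos'],s['tcp_pos']+[0,0,.066]]);print(u)
x0,y0=max(0,int(u[0,0]-75)),max(0,int(u[0,1]-75))
cv2.imwrite('pics/g1.png',cv2.resize(np.ascontiguousarray(d['img'][y0:y0+140,x0:x0+150,::-1]),None,fx=4,fy=4,interpolation=2));print(x0,y0)
p=s['tcp_pos']+[0,0,.066]
for A,B in((.0965,.039),(.039,.0965)): print(A,B,(w2px(d,[p+[i*A,j*B,0] for i,j in((1,1),(1,-1),(-1,-1),(-1,1))])-[x0,y0])*4)
E
```

```text
2.1833 [0.4302 0.3034 0.2271] [-179.9818    0.0252  -90.528 ] [ 56.5614   6.474  -17.9203   0.0017 -65.5747 -57.0901]
[[141.3614  84.9594]
 [135.795   71.8895]]
66 9
0.0965 0.039 [[393.9843 166.3097]
 [425.7254 250.0646]
 [161.0392 341.2326]
 [136.0126 254.2468]]
0.039 0.0965 [[296.6341 132.5138]
 [370.4026 342.3239]
 [261.3165 380.206 ]
 [194.27   167.1572]]
```

View pics/g1.png

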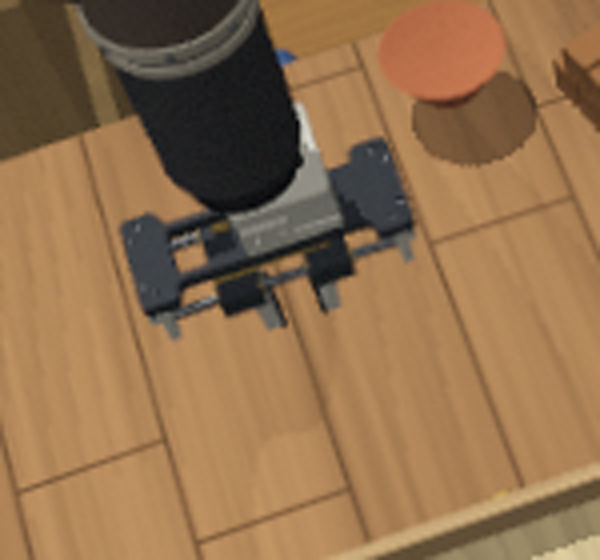

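The picture shows the rails and end plates running along the closing line at (135,270)–(390,190), with a narrower palm and the round wrist above it at (220,150). With the closing line along the bench's x, an open finger's back should therefore reach ahead of the palm and under the bench edge. First I'll hook the front board from inside and draw the drawer fully open.

Request:
send_rows([
  {"slide":[0.25,-0.15,0],"turn":-0.006,"gripper":0},
  {"slide":[0.5,-0.3,0],"turn":-0.006,"gripper":0},
  {"slide":[0.75,-0.45,0],"turn":-0.006,"gripper":0},
  {"slide":[1,-0.6,0],"turn":-0.006,"gripper":0},
  {"slide":[1,-0.6,0],"turn":-0.006,"gripper":0},
])

```text
time_s: 2.6
tcp_pos: [0.5213, 0.1529, 0.2266]
eef_rot: [-180.0, -0.0, -89.5]
contact_force: [0.1, 1.0, -0.2]
gripper_width: 0.0006
gripper_force: 0.0
```

Request:
send_rows([
  {"slide":[0.08,0,0.25],"turn":0,"gripper":0},
  {"slide":[0.08,0,0.5],"turn":0,"gripper":0},
  {"slide":[0.08,0,0.75],"turn":0,"gripper":0},
  {"slide":[0.08,0,1],"turn":0,"gripper":0},
  {"slide":[0.08,0,1],"turn":0,"gripper":0},
])

```text
time_s: 3.02
tcp_pos: [0.5154, 0.1424, 0.0701]
eef_rot: [179.4, -0.3, -89.4]
contact_force: [-0.8, -0.8, -0.6]
gripper_width: 0.0004
gripper_force: 0.0
```

Request:
send_rows([
  {"slide":[0,0,0.15],"turn":0,"gripper":0},
  {"slide":[0,0,0.3],"turn":0,"gripper":0},
  {"slide":[0,0,0.33],"turn":0,"gripper":0},
  {"slide":[0,0,0.33],"turn":0,"gripper":0},
  {"slide":[0,0,0.33],"turn":0,"gripper":0},
])

```text
time_s: 3.43
tcp_pos: [0.5205, 0.1451, 0.0287]
eef_rot: [-179.9, 0.0, -89.4]
contact_force: [-0.4, 0.3, 0.6]
gripper_width: 0.0005
gripper_force: 0.0
```

Request:
send_rows([
  {"slide":[-0.03,0,0],"turn":0,"gripper":0},
  {"slide":[-0.06,0,0],"turn":0,"gripper":0},
  {"slide":[-0.09,0,0],"turn":0,"gripper":0},
  {"slide":[-0.11,0,0],"turn":0,"gripper":0},
  {"slide":[-0.13,0,0],"turn":0,"gripper":0},
])

```text
time_s: 3.85
tcp_pos: [0.5195, 0.1644, 0.0276]
eef_rot: [-180.0, 0.0, -89.4]
contact_force: [0.2, 1.0, 0.9]
gripper_width: 0.0004
gripper_force: 0.0
```

Request:
send_rows([
  {"slide":[-0.01,0,0],"turn":0.006,"gripper":0},
  {"slide":[-0.02,0,0],"turn":0.006,"gripper":0},
  {"slide":[-0.03,0,0],"turn":0.006,"gripper":0},
  {"slide":[-0.03,0,0],"turn":0.006,"gripper":0},
  {"slide":[-0.03,0,0],"turn":0.006,"gripper":0},
])

```text
time_s: 4.27
tcp_pos: [0.5193, 0.1682, 0.027]
eef_rot: [180.0, -0.0, -90.0]
contact_force: [-0.5, 0.2, -0.8]
gripper_width: 0.0008
gripper_force: 0.0
```

Request:
send_rows([
  {"slide":[-0.01,0,0],"turn":0,"gripper":0},
  {"slide":[-0.02,0,0],"turn":0,"gripper":0},
  {"slide":[-0.03,0,0],"turn":0,"gripper":0},
  {"slide":[-0.03,0,0],"turn":0,"gripper":0},
  {"slide":[-0.03,0,0],"turn":0,"gripper":0},
])

```text
time_s: 4.68
tcp_pos: [0.5192, 0.1717, 0.027]
eef_rot: [180.0, -0.1, -90.0]
contact_force: [1.7, -4.6, 0.6]
gripper_width: 0.0004
gripper_force: 2.4
```

Request:
send_rows([
  {"slide":[-0.01,0,0],"turn":0,"gripper":0},
  {"slide":[-0.02,0,0],"turn":0,"gripper":0},
  {"slide":[-0.02,0,0],"turn":0,"gripper":0},
  {"slide":[-0.02,0,0],"turn":0,"gripper":0},
  {"slide":[-0.02,0,0],"turn":0,"gripper":0},
])

```text
time_s: 5.1
tcp_pos: [0.5192, 0.1746, 0.027]
eef_rot: [180.0, -0.1, -90.0]
contact_force: [2.7, -5.8, 0.4]
gripper_width: 0.0001
gripper_force: 2.8
```

Request:
send_rows([
  {"slide":[-0.01,0,0],"turn":0,"gripper":0},
  {"slide":[-0.02,0,0],"turn":0,"gripper":0},
  {"slide":[-0.02,0,0],"turn":0,"gripper":0},
  {"slide":[-0.02,0,0],"turn":0,"gripper":0},
  {"slide":[-0.02,0,0],"turn":0,"gripper":0},
])

```text
time_s: 5.52
tcp_pos: [0.5191, 0.1748, 0.027]
eef_rot: [179.9, -0.3, -90.0]
contact_force: [7.7, -18.5, 3.2]
gripper_width: 0.0006
gripper_force: 9.4
```

The drawer is now hard against its open stop (18 N). I'll back off slightly and measure the blocks.

Request:
send_rows([
  {"slide":[0.04,0,0],"turn":0,"gripper":0},
  {"slide":[0.06,0,0],"turn":0,"gripper":0},
  {"slide":[0.06,0,-0.2],"turn":0,"gripper":0},
  {"slide":[0.06,0,-0.45],"turn":0,"gripper":0},
  {"slide":[0.06,0,-0.45],"turn":0,"gripper":0},
])

```text
time_s: 5.93
tcp_pos: [0.5228, 0.1718, 0.1008]
eef_rot: [-179.5, 0.3, -89.9]
contact_force: [1.4, 1.0, 0.8]
gripper_width: 0.0005
gripper_force: 0.0
```

```bash
cat >> h.py <<'E'
def blocks(d,pr=True):
    "reddish blobs -> corners of top face (visible part) at z=.050"
    im=d['img'];h=cv2.cvtColor(im,cv2.COLOR_RGB2HSV)
    m=((h[...,0]<13)&(h[...,1]>130)&(h[...,2]>40)).astype(np.uint8)
    n,l,s,c=cv2.connectedComponentsWithStats(m)
    for i in range(1,n):
        if s[i,4]<120: continue
        w=px2w(d,[c[i]],.045)[0]
        if not(.37<w[0]<.69 and -.06<w[1]<.2): continue
        k=np.argwhere(l==i)[:,::-1].astype(np.float32)
        W=px2w(d,k,.045)[:,:2].astype(np.float32)*1000
        r=cv2.minAreaRect(W); print('blob',s[i,4],np.round(w*1e3,0),'rect',np.round(cv2.boxPoints(r),0).tolist())
E
python3 - <<'E'
from h import *
s=get_state();print(s['tcp_pos'],s['eef_rot'],s['contact_force'])
for c in('top','side'):
    d=snap(c,c+'1.png');print(c);blocks(d)
    if c=='top': a=d
b=cv2.imread('pics/top1.png')[140:300,115:235];e=cv2.imread('pics/side1.png')[90:230,130:300]
o=np.zeros((560,800,3),np.uint8);b=cv2.resize(b,None,fx=3,fy=3,interpolation=2);e=cv2.resize(e,None,fx=2.5,fy=2.5,interpolation=2)
o[:480,:360]=b;o[:350,365:790]=e;cv2.imwrite('pics/c1.png',o)
E
```

```text
[0.5228378  0.17183497 0.1008348 ] [-179.52533757    0.25720914  -89.88157474] [1.3895776  0.99579058 0.82792248]
top
blob 145 [618.  24.  45.] rect [[597.0, 56.0], [599.0, -2.0], [635.0, -0.0], [633.0, 58.0]]
blob 154 [474.  44.  45.] rect [[453.0, 79.0], [462.0, 4.0], [494.0, 8.0], [485.0, 82.0]]
side
```

View pics/c1.png

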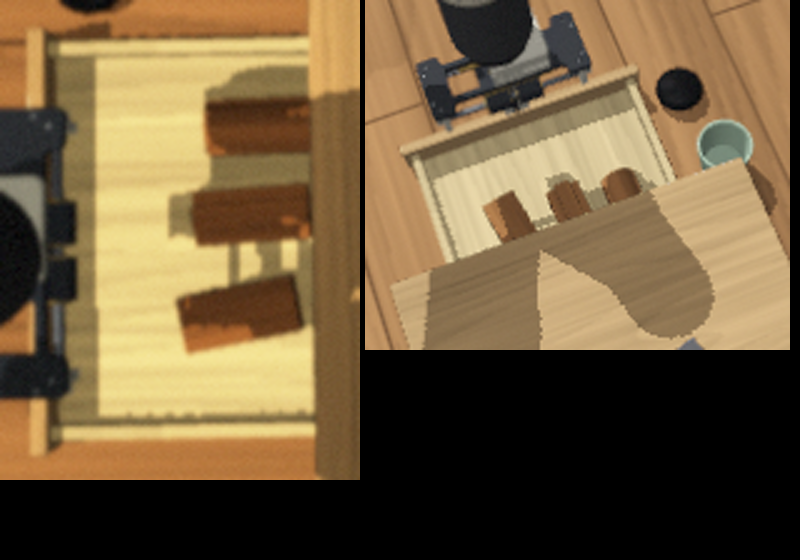

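The crop shows flat with corners near (178,297), (295,275), (303,327) and (188,352). The ridge front is at (193,215), the round front at (206,125), and the far wall runs along row 50.

```bash
python3 - <<'E'
from h import *
np.set_printoptions(precision=0,suppress=True)
d=snap('top')
f=lambda L,z:px2w(d,np.array(L,float)/3+[115,140],z)*1e3
print('flat',f([(178,297),(295,275),(303,327),(188,352)],.052)[:,:2].tolist())
print('ridge base front/sides',f([(190,190),(196,243),(310,184),(311,237)],.038)[:,:2].tolist())
print('round',f([(205,97),(208,152),(310,101),(310,154)],.04)[:,:2].tolist())
print('wall far inner bottom edge/top, near',f([(60,53),(300,53),(60,418),(300,412)],.036)[:,:2].tolist())
E
```

```text
flat [[483.2117819513106, 82.67338653063355], [498.5634454938797, -7.327585123407948], [458.667307329391, -12.942465517173707], [441.05438072205897, 75.43010863466263]]
ridge base front/sides [[565.4300231308384, 74.82306432073077], [524.1068836971357, 70.57224678369691], [568.5674850026475, -18.75038781319474], [527.287345534536, -18.975137187222753]]
round [[637.7442307846072, 62.08686639514938], [594.7591466943315, 60.197942313586324], [633.2825202260976, -19.76409023883409], [591.8974260930393, -19.211226298836912]]
wall far inner bottom edge/top, near [[674.4948980189755, 175.9153631787268], [671.441731252204, -12.135894052657845], [390.23213335764245, 177.78458954068975], [391.73021045786464, -8.455814114242372]]
```

Now the lateral squeeze. With the fingers shut, I'll go down outside the flat block and push the whole group against the far wall.

Request:
send_rows([
  {"slide":[0.2,0.16,0],"turn":0,"gripper":0},
  {"slide":[0.4,0.32,0],"turn":0,"gripper":0},
  {"slide":[0.6,0.48,0],"turn":0,"gripper":0},
  {"slide":[0.8,0.64,0],"turn":0,"gripper":0},
  {"slide":[0.93,0.74,0],"turn":0,"gripper":0},
])

```text
time_s: 6.5
tcp_pos: [0.4046, 0.0276, 0.0931]
eef_rot: [179.8, -0.1, -90.0]
contact_force: [-0.3, 0.1, 0.2]
gripper_width: 0.0002
gripper_force: 0.0
```

Request:
send_rows([
  {"slide":[0,0,0],"turn":0,"gripper":0},
  {"slide":[0,0,0.2],"turn":0,"gripper":0},
  {"slide":[0,0,0.4],"turn":0,"gripper":0},
  {"slide":[0,0,0.5],"turn":0,"gripper":0},
  {"slide":[0,0,0.5],"turn":0,"gripper":0},
])

```text
time_s: 6.92
tcp_pos: [0.4058, 0.0289, 0.0163]
eef_rot: [179.6, -0.2, -90.0]
contact_force: [-0.6, -0.7, 0.3]
gripper_width: 0.0004
gripper_force: 0.0
```

Request:
send_rows([
  {"slide":[0,-0.05,0],"turn":0,"gripper":0},
  {"slide":[0,-0.1,0],"turn":0,"gripper":0},
  {"slide":[0,-0.15,0],"turn":0,"gripper":0},
  {"slide":[0,-0.2,0],"turn":0,"gripper":0},
  {"slide":[0,-0.25,0],"turn":0,"gripper":0},
])

```text
time_s: 7.33
tcp_pos: [0.4473, 0.0305, 0.0203]
eef_rot: [-179.9, 0.0, -90.0]
contact_force: [-0.8, 0.0, 0.3]
gripper_width: 0.0004
gripper_force: 0.6
```

Request:
send_rows([
  {"slide":[0,-0.04,0],"turn":0,"gripper":0},
  {"slide":[0,-0.08,0],"turn":0,"gripper":0},
  {"slide":[0,-0.12,0],"turn":0,"gripper":0},
  {"slide":[0,-0.16,0],"turn":0,"gripper":0},
  {"slide":[0,-0.2,0],"turn":0,"gripper":0},
])

```text
time_s: 7.75
tcp_pos: [0.4761, 0.03, 0.0195]
eef_rot: [180.0, -0.0, -90.0]
contact_force: [-2.3, 0.8, 2.3]
gripper_width: 0.0002
gripper_force: 1.6
```

Request:
send_rows([
  {"slide":[0,-0.03,0],"turn":0,"gripper":0},
  {"slide":[0,-0.06,0],"turn":0,"gripper":0},
  {"slide":[0,-0.09,0],"turn":0,"gripper":0},
  {"slide":[0,-0.12,0],"turn":0,"gripper":0},
  {"slide":[0,-0.13,0],"turn":0,"gripper":0},
])

```text
time_s: 8.17
tcp_pos: [0.4961, 0.0303, 0.0195]
eef_rot: [-180.0, 0.0, -90.0]
contact_force: [-2.6, 0.3, 1.4]
gripper_width: 0.0004
gripper_force: 1.5
```

```bash
python3 - <<'E'
from h import *
s=get_state();print(s['tcp_pos'],s['eef_rot'],s['contact_force'])
for c in('top','side'): snap(c,c+'2.png')
b=cv2.imread('pics/top2.png')[140:300,115:235];e=cv2.imread('pics/side2.png')[90:230,130:300]
o=np.zeros((560,800,3),np.uint8);b=cv2.resize(b,None,fx=3,fy=3,interpolation=2);e=cv2.resize(e,None,fx=2.5,fy=2.5,interpolation=2)
o[:480,:360]=b;o[:350,365:790]=e;cv2.imwrite('pics/c2.png',o)
E
```

```text
[0.49606988 0.03028261 0.01953805] [-1.79986989e+02  1.33109966e-05 -8.99681838e+01] [-2.64145563  0.3425528   1.36299077]
```

View pics/c2.png

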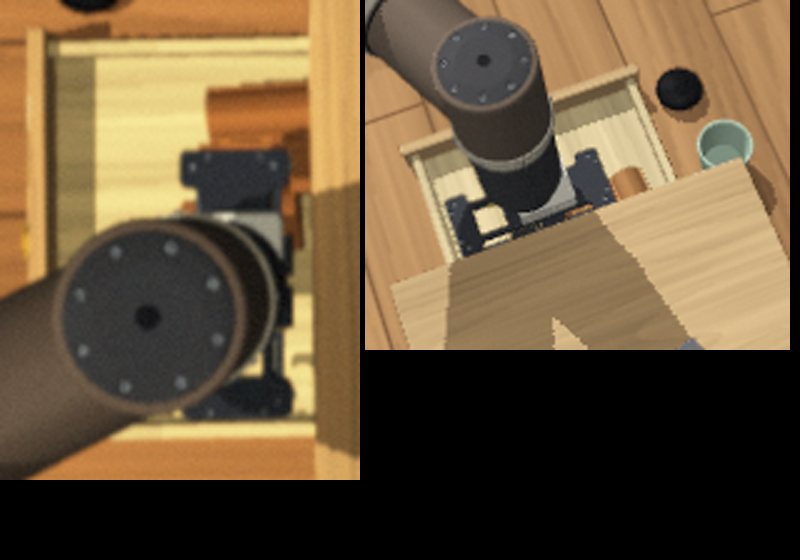

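The push is working: the round block is nearing the wall at (255,110) and the others are coming along behind. Continuing slowly.

Request:
send_rows([
  {"slide":[0,-0.02,0],"turn":0,"gripper":0},
  {"slide":[0,-0.04,0],"turn":0,"gripper":0},
  {"slide":[0,-0.06,0],"turn":0,"gripper":0},
  {"slide":[0,-0.08,0],"turn":0,"gripper":0},
  {"slide":[0,-0.1,0],"turn":0,"gripper":0},
])

```text
time_s: 8.68
tcp_pos: [0.5107, 0.0302, 0.0195]
eef_rot: [180.0, -0.0, -90.0]
contact_force: [-1.5, 0.5, 0.4]
gripper_width: 0.0004
gripper_force: 1.2
```

Request:
send_rows([
  {"slide":[0,-0.01,0],"turn":0,"gripper":0},
  {"slide":[0,-0.02,0],"turn":0,"gripper":0},
  {"slide":[0,-0.03,0],"turn":0,"gripper":0},
  {"slide":[0,-0.03,0],"turn":0,"gripper":0},
  {"slide":[0,-0.03,0],"turn":0,"gripper":0},
])

```text
time_s: 9.1
tcp_pos: [0.5152, 0.0303, 0.0196]
eef_rot: [-180.0, 0.0, -90.0]
contact_force: [-0.3, 0.4, -1.2]
gripper_width: 0.0006
gripper_force: 0.4
```

Request:
send_rows([
  {"slide":[0,-0.01,0],"turn":0,"gripper":0},
  {"slide":[0,-0.02,0],"turn":0,"gripper":0},
  {"slide":[0,-0.02,0],"turn":0,"gripper":0},
  {"slide":[0,-0.02,0],"turn":0,"gripper":0},
  {"slide":[0,-0.02,0],"turn":0,"gripper":0},
])

```text
time_s: 9.52
tcp_pos: [0.5181, 0.0303, 0.0196]
eef_rot: [-180.0, 0.0, -90.0]
contact_force: [-0.3, -1.0, -0.5]
gripper_width: 0.0001
gripper_force: 0.4
```

Request:
send_rows([
  {"slide":[0,-0.01,0],"turn":0,"gripper":0},
  {"slide":[0,-0.02,0],"turn":0,"gripper":0},
  {"slide":[0,-0.02,0],"turn":0,"gripper":0},
  {"slide":[0,-0.02,0],"turn":0,"gripper":0},
  {"slide":[0,-0.02,0],"turn":0,"gripper":0},
])

```text
time_s: 9.93
tcp_pos: [0.5211, 0.0302, 0.0196]
eef_rot: [-180.0, 0.0, -90.0]
contact_force: [-1.5, -0.1, -0.3]
gripper_width: 0.0002
gripper_force: 0.4
```

Request:
send_rows([
  {"slide":[0,-0.01,0],"turn":0,"gripper":0},
  {"slide":[0,-0.02,0],"turn":0,"gripper":0},
  {"slide":[0,-0.02,0],"turn":0,"gripper":0},
  {"slide":[0,-0.02,0],"turn":0,"gripper":0},
  {"slide":[0,-0.02,0],"turn":0,"gripper":0},
])

```text
time_s: 10.35
tcp_pos: [0.5222, 0.03, 0.0194]
eef_rot: [179.8, -0.0, -90.0]
contact_force: [-9.3, 3.1, 5.4]
gripper_width: 0.0004
gripper_force: 4.7
```

Request:
send_rows([
  {"slide":[0,-0.01,0],"turn":0,"gripper":0},
  {"slide":[0,-0.01,0],"turn":0,"gripper":0},
  {"slide":[0,-0.01,0],"turn":0,"gripper":0},
  {"slide":[0,0.04,0],"turn":0,"gripper":0},
  {"slide":[0,0.04,0],"turn":0,"gripper":0},
])

```text
time_s: 10.77
tcp_pos: [0.5174, 0.0302, 0.0197]
eef_rot: [-180.0, 0.0, -90.0]
contact_force: [-1.0, 0.8, -0.8]
gripper_width: 0.0004
gripper_force: 0.0
```

Request:
send_rows([
  {"slide":[0,0,-0.15],"turn":0,"gripper":0},
  {"slide":[0,0,-0.35],"turn":0,"gripper":0},
  {"slide":[-0.1,0,-0.5],"turn":0,"gripper":0},
  {"slide":[-0.3,0,-0.5],"turn":0,"gripper":0},
  {"slide":[-0.5,-0.1,-0.5],"turn":0,"gripper":0},
])

```text
time_s: 11.18
tcp_pos: [0.5328, 0.1058, 0.0969]
eef_rot: [-179.8, 0.1, -90.1]
contact_force: [0.2, -0.5, -0.3]
gripper_width: 0.0003
gripper_force: 0.0
```

Request:
send_rows([
  {"slide":[-0.2,-0.05,0],"turn":-0.078,"gripper":1},
  {"slide":[-0.4,-0.1,0],"turn":-0.156,"gripper":1},
  {"slide":[-0.5,-0.15,0],"turn":-0.234,"gripper":1},
  {"slide":[-0.5,-0.2,0],"turn":-0.312,"gripper":1},
  {"slide":[-0.5,-0.2,0],"turn":-0.39,"gripper":1},
])

```text
time_s: 11.6
tcp_pos: [0.5647, 0.182, 0.0945]
eef_rot: [-179.9, -0.0, -54.4]
contact_force: [0.2, 0.9, 0.5]
gripper_width: 0.0282
gripper_force: 0.0
```

```bash
python3 - <<'E'
from h import *
s=get_state();print(s['tcp_pos'],s['eef_rot'],s['contact_force'])
for c in('top','side'): snap(c,c+'3.png')
b=cv2.imread('pics/top3.png')[140:300,115:235];e=cv2.imread('pics/side3.png')[90:230,130:300]
o=np.zeros((560,800,3),np.uint8);b=cv2.resize(b,None,fx=3.5,fy=3.5,interpolation=2);e=cv2.resize(e[:,:],None,fx=2.2,fy=2.2,interpolation=2)
o[:560,:420]=b;o[:e.shape[0],425:425+e.shape[1]]=e;cv2.imwrite('pics/c3.png',o)
E
```

```text
[0.56472682 0.18198568 0.09451446] [-1.79905089e+02 -3.71087044e-02 -5.44161294e+01] [0.23324788 0.88915917 0.53030631]
```

View pics/c3.png

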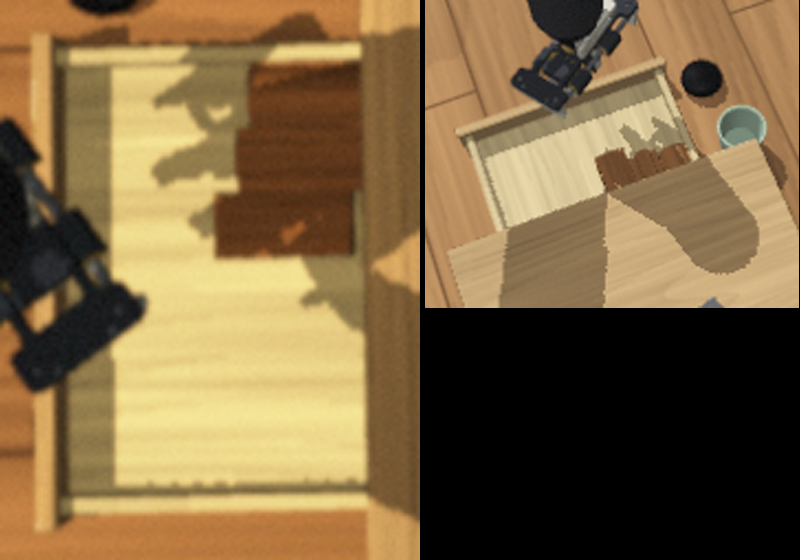

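The row is tight and square against the far wall. The round front is at crop column 249, ridge at 237 and flat at 215, all meeting along rows 65–255. Next, with shut fingers (a 42 mm face), I'll push each block in until its front lies near y = 0.

Request:
send_rows([
  {"slide":[0,0,0],"turn":0.078,"gripper":0},
  {"slide":[0,0,0],"turn":0.156,"gripper":0},
  {"slide":[0,0,0],"turn":0.234,"gripper":0},
  {"slide":[0,0,0],"turn":0.312,"gripper":0},
  {"slide":[0,0,0],"turn":0.39,"gripper":0},
])

```text
time_s: 12.12
tcp_pos: [0.5631, 0.18, 0.0948]
eef_rot: [-180.0, 0.0, -90.6]
contact_force: [0.6, 0.3, -0.1]
gripper_width: 0.0137
gripper_force: 0.0
```

Request:
send_rows([
  {"slide":[0.2,0,0],"turn":0,"gripper":0},
  {"slide":[0.4,0,0],"turn":0,"gripper":0},
  {"slide":[0.5,0,0],"turn":0,"gripper":0},
  {"slide":[0.5,0,0.2],"turn":0,"gripper":0},
  {"slide":[0.5,0,0.4],"turn":0,"gripper":0},
])

```text
time_s: 12.53
tcp_pos: [0.5648, 0.1048, 0.0361]
eef_rot: [-179.7, 0.2, -90.3]
contact_force: [0.3, -0.5, -0.7]
gripper_width: 0.0005
gripper_force: 0.0
```

Request:
send_rows([
  {"slide":[0,0,0.1],"turn":0,"gripper":0},
  {"slide":[0,0,0.1],"turn":0,"gripper":0},
  {"slide":[0,0,0.1],"turn":0,"gripper":0},
  {"slide":[0,0,0.1],"turn":0,"gripper":0},
  {"slide":[0,0,0.1],"turn":0,"gripper":0},
])

```text
time_s: 12.95
tcp_pos: [0.564, 0.1058, 0.0211]
eef_rot: [-179.9, 0.1, -90.0]
contact_force: [-0.5, 0.2, 0.3]
gripper_width: 0.0004
gripper_force: 0.0
```

Request:
send_rows([
  {"slide":[0.05,0.01,0],"turn":0,"gripper":0},
  {"slide":[0.1,0.01,0],"turn":0,"gripper":0},
  {"slide":[0.15,0.01,0],"turn":0,"gripper":0},
  {"slide":[0.2,0.01,0],"turn":0,"gripper":0},
  {"slide":[0.25,0.01,0],"turn":0,"gripper":0},
])

```text
time_s: 13.37
tcp_pos: [0.5615, 0.0669, 0.0199]
eef_rot: [-180.0, 0.0, -90.0]
contact_force: [0.1, 1.2, 1.0]
gripper_width: 0.0005
gripper_force: 0.5
```

Request:
send_rows([
  {"slide":[0.05,0,0],"turn":0,"gripper":0},
  {"slide":[0.1,0,0],"turn":0,"gripper":0},
  {"slide":[0.15,0,0],"turn":0,"gripper":0},
  {"slide":[0.2,0,0],"turn":0,"gripper":0},
  {"slide":[0.25,0,0],"turn":0,"gripper":0},
])

```text
time_s: 13.78
tcp_pos: [0.5614, 0.0294, 0.0195]
eef_rot: [180.0, -0.0, -90.0]
contact_force: [-0.2, 1.3, 0.1]
gripper_width: 0.0005
gripper_force: 0.5
```

Request:
send_rows([
  {"slide":[0.03,0,0],"turn":0,"gripper":0},
  {"slide":[0.06,0,0],"turn":0,"gripper":0},
  {"slide":[0.08,0,0],"turn":0,"gripper":0},
  {"slide":[0.1,0,0],"turn":0,"gripper":0},
  {"slide":[0.1,0,0],"turn":0,"gripper":0},
])

```text
time_s: 14.2
tcp_pos: [0.5612, 0.0148, 0.0195]
eef_rot: [180.0, -0.0, -90.0]
contact_force: [-0.6, 0.0, 0.1]
gripper_width: 0.0006
gripper_force: 0.0
```

Request:
send_rows([
  {"slide":[-0.17,0.01,0],"turn":0,"gripper":0},
  {"slide":[-0.35,0.01,0],"turn":0,"gripper":0},
  {"slide":[-0.5,0.01,0],"turn":0,"gripper":0},
  {"slide":[-0.5,-0.15,0],"turn":0,"gripper":0},
  {"slide":[-0.5,-0.3,0],"turn":0,"gripper":0},
])

```text
time_s: 14.62
tcp_pos: [0.6065, 0.0921, 0.0199]
eef_rot: [-180.0, -0.0, -89.8]
contact_force: [0.2, 0.3, 0.2]
gripper_width: 0.0003
gripper_force: 0.0
```

Request:
send_rows([
  {"slide":[0,0,0],"turn":0,"gripper":0},
  {"slide":[0.06,0,0],"turn":0,"gripper":0},
  {"slide":[0.12,0,0],"turn":0,"gripper":0},
  {"slide":[0.17,0,0],"turn":0,"gripper":0},
  {"slide":[0.22,0,0],"turn":0,"gripper":0},
])

```text
time_s: 15.03
tcp_pos: [0.6056, 0.0561, 0.0195]
eef_rot: [180.0, -0.0, -90.0]
contact_force: [-0.5, 0.9, -0.7]
gripper_width: 0.0003
gripper_force: 0.3
```

Request:
send_rows([
  {"slide":[0.05,0,0],"turn":0,"gripper":0},
  {"slide":[0.1,0,0],"turn":0,"gripper":0},
  {"slide":[0.15,0,0],"turn":0,"gripper":0},
  {"slide":[0.2,0,0],"turn":0,"gripper":0},
  {"slide":[0.24,0,0],"turn":0,"gripper":0},
])

```text
time_s: 15.45
tcp_pos: [0.6065, 0.0204, 0.0197]
eef_rot: [-180.0, 0.0, -90.0]
contact_force: [0.4, 1.1, 0.5]
gripper_width: 0.0006
gripper_force: 0.5
```

Request:
send_rows([
  {"slide":[0.02,0,0],"turn":0,"gripper":0},
  {"slide":[0.04,0,0],"turn":0,"gripper":0},
  {"slide":[0.04,0,0],"turn":0,"gripper":0},
  {"slide":[0.04,0,0],"turn":0,"gripper":0},
  {"slide":[0.04,0,0],"turn":0,"gripper":0},
])

```text
time_s: 15.87
tcp_pos: [0.6063, 0.0154, 0.0195]
eef_rot: [180.0, -0.0, -90.0]
contact_force: [-0.9, 0.2, -0.1]
gripper_width: 0.0007
gripper_force: 0.0
```

Request:
send_rows([
  {"slide":[-0.17,0,0],"turn":0,"gripper":0},
  {"slide":[-0.35,0,0],"turn":0,"gripper":0},
  {"slide":[-0.5,0,0],"turn":0,"gripper":0},
  {"slide":[-0.5,-0.15,0],"turn":0,"gripper":0},
  {"slide":[-0.5,-0.28,0],"turn":0,"gripper":0},
])

```text
time_s: 16.28
tcp_pos: [0.6487, 0.0924, 0.0199]
eef_rot: [-180.0, 0.0, -89.8]
contact_force: [1.2, 0.0, 0.8]
gripper_width: 0.0004
gripper_force: 0.0
```

Request:
send_rows([
  {"slide":[0,0,0],"turn":0,"gripper":0},
  {"slide":[0.06,0,0],"turn":0,"gripper":0},
  {"slide":[0.12,0,0],"turn":0,"gripper":0},
  {"slide":[0.17,0,0],"turn":0,"gripper":0},
  {"slide":[0.22,0,0],"turn":0,"gripper":0},
])

```text
time_s: 16.7
tcp_pos: [0.6477, 0.056, 0.0196]
eef_rot: [180.0, -0.0, -90.0]
contact_force: [-1.0, 0.1, -0.5]
gripper_width: 0.0007
gripper_force: 0.2
```

Request:
send_rows([
  {"slide":[0.05,0,0],"turn":0,"gripper":0},
  {"slide":[0.1,0,0],"turn":0,"gripper":0},
  {"slide":[0.15,0,0],"turn":0,"gripper":0},
  {"slide":[0.2,0,0],"turn":0,"gripper":0},
  {"slide":[0.24,0,0],"turn":0,"gripper":0},
])

```text
time_s: 17.12
tcp_pos: [0.6483, 0.0204, 0.0197]
eef_rot: [180.0, 0.0, -90.0]
contact_force: [-0.6, 0.4, -0.0]
gripper_width: 0.0007
gripper_force: 0.5
```

Request:
send_rows([
  {"slide":[0.02,0,0],"turn":0,"gripper":0},
  {"slide":[0.04,0,0],"turn":0,"gripper":0},
  {"slide":[0.04,0,0],"turn":0,"gripper":0},
  {"slide":[0.04,0,0],"turn":0,"gripper":0},
  {"slide":[0.04,0,0],"turn":0,"gripper":0},
])

```text
time_s: 17.53
tcp_pos: [0.6485, 0.0154, 0.0195]
eef_rot: [-180.0, -0.0, -90.0]
contact_force: [0.2, 0.7, 0.4]
gripper_width: 0.0008
gripper_force: 0.0
```

All three fronts are now near y = 0.006. I'll retreat, turn the closing line along the bench's x and open the fingers fully, so the leading finger can go under the edge.

Request:
send_rows([
  {"slide":[-0.2,0.05,0],"turn":0,"gripper":0},
  {"slide":[-0.4,0.2,0],"turn":-0.078,"gripper":0},
  {"slide":[-0.57,0.35,0],"turn":-0.156,"gripper":0},
  {"slide":[-0.57,0.5,0],"turn":-0.234,"gripper":0},
  {"slide":[-0.57,0.57,0],"turn":-0.312,"gripper":0},
])

```text
time_s: 17.95
tcp_pos: [0.5603, 0.1021, 0.0194]
eef_rot: [179.9, 0.0, -61.4]
contact_force: [-1.2, -0.8, 0.5]
gripper_width: 0.0006
gripper_force: 0.0
```

Request:
send_rows([
  {"slide":[0,0,0],"turn":-0.078,"gripper":0},
  {"slide":[0,0,0],"turn":-0.156,"gripper":0},
  {"slide":[0,0,0],"turn":-0.234,"gripper":0},
  {"slide":[0,0,0],"turn":-0.312,"gripper":0},
  {"slide":[0,0,0],"turn":-0.39,"gripper":0},
])

```text
time_s: 18.37
tcp_pos: [0.563, 0.1012, 0.0197]
eef_rot: [-180.0, -0.0, -26.4]
contact_force: [0.8, 0.1, 1.1]
gripper_width: 0.0003
gripper_force: 0.0
```

Request:
send_rows([
  {"slide":[0,0,0],"turn":-0.078,"gripper":0},
  {"slide":[0,0,0],"turn":-0.156,"gripper":0},
  {"slide":[0,0,0],"turn":-0.234,"gripper":0},
  {"slide":[0,0,0],"turn":-0.298,"gripper":0.3},
  {"slide":[0,0,0],"turn":-0.298,"gripper":0.5},
])

```text
time_s: 18.78
tcp_pos: [0.563, 0.1011, 0.0196]
eef_rot: [-180.0, -0.0, 0.3]
contact_force: [0.1, 0.2, -0.3]
gripper_width: 0.0086
gripper_force: 0.0
```

```bash
python3 - <<'E'
from h import *
s=get_state();print(s['tcp_pos'],s['eef_rot'],s['contact_force'],s['gripper_width'])
for c in('top','side'): snap(c,c+'4.png')
b=cv2.imread('pics/top4.png')[140:300,115:235];e=cv2.imread('pics/side4.png')[70:230,130:300]
o=np.zeros((560,800,3),np.uint8);b=cv2.resize(b,None,fx=3,fy=3,interpolation=2);e=cv2.resize(e[:,:],None,fx=2.5,fy=2.5,interpolation=2)
o[:480,:360]=b;o[:e.shape[0],365:365+e.shape[1]]=e;cv2.imwrite('pics/c4.png',o)
E
```

```text
[0.56296031 0.10107458 0.01963362] [-1.79998869e+02 -1.37760661e-02  3.18064271e-01] [ 0.11581407  0.22820144 -0.33145251] 0.008649395005694165
```

View pics/c4.png

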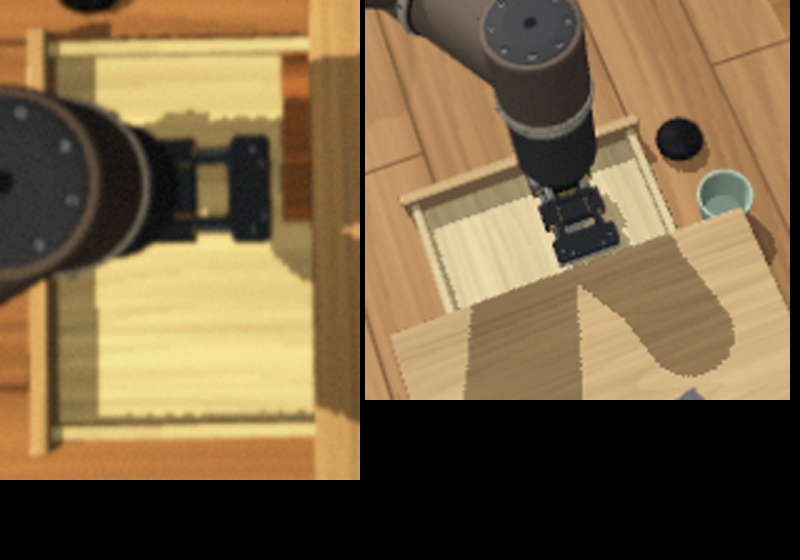

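The fronts line up in one column at (282, 55–220), so the row is still tight. I'll open fully and advance on the flat block, feeling for the bench.

Request:
send_rows([
  {"slide":[0,0,0],"turn":0.003,"gripper":1},
  {"slide":[0,0,0],"turn":0.003,"gripper":1},
  {"slide":[0,0,0],"turn":0.003,"gripper":1},
  {"slide":[0,0,0],"turn":0.003,"gripper":1},
  {"slide":[0,0,0],"turn":0.003,"gripper":1},
])

```text
time_s: 19.3
tcp_pos: [0.5629, 0.1007, 0.0196]
eef_rot: [180.0, 0.0, -0.3]
contact_force: [-0.1, -0.6, 0.2]
gripper_width: 0.0493
gripper_force: 0.0
```

Request:
send_rows([
  {"slide":[0,0,0],"turn":0,"gripper":1},
  {"slide":[0,0,0],"turn":0,"gripper":1},
  {"slide":[0,0,0],"turn":0,"gripper":1},
  {"slide":[0,0.05,0],"turn":0,"gripper":1},
  {"slide":[0,0.1,0],"turn":0,"gripper":1},
])

```text
time_s: 19.72
tcp_pos: [0.5627, 0.0854, 0.0195]
eef_rot: [180.0, 0.0, -0.2]
contact_force: [0.4, -0.8, 0.1]
gripper_width: 0.0827
gripper_force: 0.0
```

Request:
send_rows([
  {"slide":[0,0.04,0],"turn":0,"gripper":1},
  {"slide":[0,0.07,0],"turn":0,"gripper":1},
  {"slide":[0,0.1,0],"turn":0,"gripper":1},
  {"slide":[0,0.13,0],"turn":0,"gripper":1},
  {"slide":[0,0.16,0],"turn":0,"gripper":1},
])

```text
time_s: 20.13
tcp_pos: [0.5628, 0.0613, 0.0196]
eef_rot: [-180.0, -0.0, -0.3]
contact_force: [-0.7, -0.2, -1.1]
gripper_width: 0.0875
gripper_force: 0.3
```

Request:
send_rows([
  {"slide":[0,0.025,0],"turn":0,"gripper":1},
  {"slide":[0,0.05,0],"turn":0,"gripper":1},
  {"slide":[0,0.075,0],"turn":0,"gripper":1},
  {"slide":[0,0.1,0],"turn":0,"gripper":1},
  {"slide":[0,0.12,0],"turn":0,"gripper":1},
])

```text
time_s: 20.55
tcp_pos: [0.5626, 0.0434, 0.0196]
eef_rot: [180.0, -0.0, -0.2]
contact_force: [0.1, 1.1, 0.0]
gripper_width: 0.0878
gripper_force: 0.3
```

Request:
send_rows([
  {"slide":[0,0.02,0],"turn":0,"gripper":1},
  {"slide":[0,0.04,0],"turn":0,"gripper":1},
  {"slide":[0,0.06,0],"turn":0,"gripper":1},
  {"slide":[0,0.08,0],"turn":0,"gripper":1},
  {"slide":[0,0.1,0],"turn":0,"gripper":1},
])

```text
time_s: 20.97
tcp_pos: [0.5626, 0.0285, 0.0196]
eef_rot: [180.0, -0.0, -0.2]
contact_force: [-0.2, 0.0, 0.6]
gripper_width: 0.0878
gripper_force: 0.4
```

Request:
send_rows([
  {"slide":[0,0.02,0],"turn":0,"gripper":1},
  {"slide":[0,0.04,0],"turn":0,"gripper":1},
  {"slide":[0,0.06,0],"turn":0,"gripper":1},
  {"slide":[0,0.06,0],"turn":0,"gripper":1},
  {"slide":[0,0.06,0],"turn":0,"gripper":1},
])

```text
time_s: 21.38
tcp_pos: [0.5624, 0.0194, 0.0195]
eef_rot: [180.0, 0.0, -0.3]
contact_force: [-0.0, -0.9, 0.8]
gripper_width: 0.0876
gripper_force: 0.0
```

Request:
send_rows([
  {"slide":[0,0.01,0],"turn":0,"gripper":1},
  {"slide":[0,0.02,0],"turn":0,"gripper":1},
  {"slide":[0,0.03,0],"turn":0,"gripper":1},
  {"slide":[0,0.03,0],"turn":0,"gripper":1},
  {"slide":[0,0.03,0],"turn":0,"gripper":1},
])

```text
time_s: 21.8
tcp_pos: [0.5625, 0.0151, 0.0196]
eef_rot: [180.0, 0.0, -0.2]
contact_force: [-0.4, -0.9, -0.2]
gripper_width: 0.0878
gripper_force: 0.0
```

Request:
send_rows([
  {"slide":[0,0.01,0],"turn":0,"gripper":1},
  {"slide":[0,0.02,0],"turn":0,"gripper":1},
  {"slide":[0,0.02,0],"turn":0,"gripper":1},
  {"slide":[0,0.02,0],"turn":0,"gripper":1},
  {"slide":[0,0.02,0],"turn":0,"gripper":1},
])

```text
time_s: 22.22
tcp_pos: [0.5624, 0.0122, 0.0196]
eef_rot: [180.0, 0.0, -0.2]
contact_force: [0.0, -0.8, -0.3]
gripper_width: 0.0876
gripper_force: 0.0
```

Request:
send_rows([
  {"slide":[0,0.01,0],"turn":0,"gripper":1},
  {"slide":[0,0.01,0],"turn":0,"gripper":1},
  {"slide":[0,0.01,0],"turn":0,"gripper":1},
  {"slide":[0,0.01,0],"turn":0,"gripper":1},
  {"slide":[0,0.01,0],"turn":0,"gripper":1},
])

```text
time_s: 22.63
tcp_pos: [0.5624, 0.0107, 0.0195]
eef_rot: [180.0, 0.0, -0.2]
contact_force: [0.1, 0.7, -0.3]
gripper_width: 0.0877
gripper_force: 0.0
```

Request:
send_rows([
  {"slide":[0,0.01,0],"turn":0,"gripper":1},
  {"slide":[0,0.01,0],"turn":0,"gripper":1},
  {"slide":[0,0.01,0],"turn":0,"gripper":1},
  {"slide":[0,0.01,0],"turn":0,"gripper":1},
  {"slide":[0,0.01,0],"turn":0,"gripper":1},
])

```text
time_s: 23.05
tcp_pos: [0.5624, 0.0092, 0.0196]
eef_rot: [180.0, 0.0, -0.2]
contact_force: [0.4, -0.2, -0.2]
gripper_width: 0.0878
gripper_force: 0.0
```

Request:
send_rows([
  {"slide":[0,0.01,0],"turn":0,"gripper":1},
  {"slide":[0,0.01,0],"turn":0,"gripper":1},
  {"slide":[0,0.01,0],"turn":0,"gripper":1},
  {"slide":[0,0.01,0],"turn":0,"gripper":1},
  {"slide":[0,0.01,0],"turn":0,"gripper":1},
])

```text
time_s: 23.47
tcp_pos: [0.5625, 0.0079, 0.0195]
eef_rot: [-180.0, -0.0, -0.2]
contact_force: [-0.9, 2.7, -0.8]
gripper_width: 0.0879
gripper_force: 1.3
```

The flat block has met the back board at just the predicted place (y_c ≈ 0.008), with no palm contact. One gentle press, then the same for the ridge.

Request:
send_rows([
  {"slide":[0,0.005,0],"turn":0,"gripper":1},
  {"slide":[0,0.005,0],"turn":0,"gripper":1},
  {"slide":[0,0.005,0],"turn":0,"gripper":1},
  {"slide":[0,-0.1,0],"turn":0,"gripper":1},
  {"slide":[0,-0.3,0],"turn":0,"gripper":1},
])

```text
time_s: 23.88
tcp_pos: [0.5622, 0.051, 0.0194]
eef_rot: [180.0, 0.1, -0.4]
contact_force: [1.2, 0.5, 0.3]
gripper_width: 0.0876
gripper_force: 0.0
```

Request:
send_rows([
  {"slide":[0,-0.15,0],"turn":0.002,"gripper":1},
  {"slide":[0.15,-0.2,0],"turn":0.002,"gripper":1},
  {"slide":[0.29,-0.2,0],"turn":0.002,"gripper":1},
  {"slide":[0.29,-0.17,0],"turn":0.002,"gripper":1},
  {"slide":[0.29,-0.14,0],"turn":0.002,"gripper":1},
])

```text
time_s: 24.3
tcp_pos: [0.6067, 0.0734, 0.0191]
eef_rot: [180.0, 0.0, -0.4]
contact_force: [-0.6, -1.4, -1.1]
gripper_width: 0.0873
gripper_force: 0.0
```

Request:
send_rows([
  {"slide":[0,0.03,0],"turn":-0.004,"gripper":1},
  {"slide":[0,0.06,0],"turn":-0.004,"gripper":1},
  {"slide":[0,0.09,0],"turn":-0.004,"gripper":1},
  {"slide":[0,0.12,0],"turn":-0.004,"gripper":1},
  {"slide":[0,0.15,0],"turn":-0.004,"gripper":1},
])

```text
time_s: 24.72
tcp_pos: [0.6058, 0.0505, 0.0198]
eef_rot: [-180.0, -0.0, -0.1]
contact_force: [0.0, 0.3, -0.7]
gripper_width: 0.0877
gripper_force: 0.3
```

Request:
send_rows([
  {"slide":[0,0.03,0],"turn":0,"gripper":1},
  {"slide":[0,0.06,0],"turn":0,"gripper":1},
  {"slide":[0,0.09,0],"turn":0,"gripper":1},
  {"slide":[0,0.12,0],"turn":0,"gripper":1},
  {"slide":[0,0.15,0],"turn":0,"gripper":1},
])

```text
time_s: 25.13
tcp_pos: [0.6059, 0.0282, 0.0196]
eef_rot: [-180.0, 0.0, -0.1]
contact_force: [-1.7, 1.9, 1.4]
gripper_width: 0.0872
gripper_force: 1.2
```

Request:
send_rows([
  {"slide":[0,0.02,0],"turn":0,"gripper":1},
  {"slide":[0,0.04,0],"turn":0,"gripper":1},
  {"slide":[0,0.06,0],"turn":0,"gripper":1},
  {"slide":[0,0.08,0],"turn":0,"gripper":1},
  {"slide":[0,0.1,0],"turn":0,"gripper":1},
])

```text
time_s: 25.55
tcp_pos: [0.606, 0.0134, 0.0196]
eef_rot: [-180.0, -0.0, -0.1]
contact_force: [-1.4, 2.1, 0.8]
gripper_width: 0.0874
gripper_force: 1.2
```

Request:
send_rows([
  {"slide":[0,0.01,0],"turn":0,"gripper":1},
  {"slide":[0,0.02,0],"turn":0,"gripper":1},
  {"slide":[0,0.025,0],"turn":0,"gripper":1},
  {"slide":[0,0.025,0],"turn":0,"gripper":1},
  {"slide":[0,0.025,0],"turn":0,"gripper":1},
])

```text
time_s: 25.97
tcp_pos: [0.6061, 0.0097, 0.0195]
eef_rot: [180.0, -0.0, -0.1]
contact_force: [-0.6, -0.1, -0.9]
gripper_width: 0.0875
gripper_force: 0.1
```

Request:
send_rows([
  {"slide":[0,0.005,0],"turn":0,"gripper":1},
  {"slide":[0,0.01,0],"turn":0,"gripper":1},
  {"slide":[0,0.01,0],"turn":0,"gripper":1},
  {"slide":[0,0.01,0],"turn":0,"gripper":1},
  {"slide":[0,0.01,0],"turn":0,"gripper":1},
])

```text
time_s: 26.38
tcp_pos: [0.6061, 0.0083, 0.0195]
eef_rot: [180.0, -0.0, -0.1]
contact_force: [0.8, -0.4, -0.5]
gripper_width: 0.0876
gripper_force: 0.1
```

Request:
send_rows([
  {"slide":[0,0.005,0],"turn":0,"gripper":1},
  {"slide":[0,0.007,0],"turn":0,"gripper":1},
  {"slide":[0,0.007,0],"turn":0,"gripper":1},
  {"slide":[0,0.007,0],"turn":0,"gripper":1},
  {"slide":[0,0.007,0],"turn":0,"gripper":1},
])

```text
time_s: 26.8
tcp_pos: [0.606, 0.0073, 0.0196]
eef_rot: [-180.0, -0.0, -0.1]
contact_force: [-0.7, 1.1, -0.7]
gripper_width: 0.0874
gripper_force: 0.7
```

Request:
send_rows([
  {"slide":[0,0.004,0],"turn":0,"gripper":1},
  {"slide":[0,0.004,0],"turn":0,"gripper":1},
  {"slide":[0,0.004,0],"turn":0,"gripper":1},
  {"slide":[0,0.004,0],"turn":0,"gripper":1},
  {"slide":[0,0.004,0],"turn":0,"gripper":1},
])

```text
time_s: 27.22
tcp_pos: [0.6061, 0.0071, 0.0196]
eef_rot: [-180.0, -0.0, -0.1]
contact_force: [-1.3, 4.9, 0.5]
gripper_width: 0.0873
gripper_force: 2.7
```

The ridge is seated (4.9 N at 0.0071). Now the round block.

Request:
send_rows([
  {"slide":[0,-0.15,0],"turn":0,"gripper":1},
  {"slide":[0,-0.3,0],"turn":0,"gripper":1},
  {"slide":[0,-0.48,0],"turn":0,"gripper":1},
  {"slide":[0.15,-0.48,0],"turn":0,"gripper":1},
  {"slide":[0.29,-0.48,0],"turn":0,"gripper":1},
])

```text
time_s: 27.63
tcp_pos: [0.6497, 0.0799, 0.02]
eef_rot: [180.0, 0.0, 0.1]
contact_force: [0.5, 0.0, -0.4]
gripper_width: 0.0874
gripper_force: 0.0
```

Request:
send_rows([
  {"slide":[0,0,0],"turn":0,"gripper":1},
  {"slide":[0,0.04,0],"turn":0,"gripper":1},
  {"slide":[0,0.08,0],"turn":0,"gripper":1},
  {"slide":[0,0.11,0],"turn":0,"gripper":1},
  {"slide":[0,0.14,0],"turn":0,"gripper":1},
])

```text
time_s: 28.05
tcp_pos: [0.6488, 0.0565, 0.0196]
eef_rot: [180.0, 0.0, -0.1]
contact_force: [-0.3, 0.6, -0.7]
gripper_width: 0.0877
gripper_force: 0.3
```

Request:
send_rows([
  {"slide":[0,0.03,0],"turn":0,"gripper":1},
  {"slide":[0,0.06,0],"turn":0,"gripper":1},
  {"slide":[0,0.09,0],"turn":0,"gripper":1},
  {"slide":[0,0.12,0],"turn":0,"gripper":1},
  {"slide":[0,0.15,0],"turn":0,"gripper":1},
])

```text
time_s: 28.47
tcp_pos: [0.6495, 0.0347, 0.0197]
eef_rot: [-180.0, 0.0, -0.1]
contact_force: [-0.4, 1.6, 1.0]
gripper_width: 0.0876
gripper_force: 0.8
```

Request:
send_rows([
  {"slide":[0,0.03,0],"turn":0,"gripper":1},
  {"slide":[0,0.06,0],"turn":0,"gripper":1},
  {"slide":[0,0.09,0],"turn":0,"gripper":1},
  {"slide":[0,0.11,0],"turn":0,"gripper":1},
  {"slide":[0,0.13,0],"turn":0,"gripper":1},
])

```text
time_s: 28.88
tcp_pos: [0.6496, 0.0153, 0.0196]
eef_rot: [-180.0, -0.0, -0.1]
contact_force: [-1.1, 1.5, 0.4]
gripper_width: 0.0876
gripper_force: 0.9
```

Request:
send_rows([
  {"slide":[0,0.01,0],"turn":0,"gripper":1},
  {"slide":[0,0.02,0],"turn":0,"gripper":1},
  {"slide":[0,0.03,0],"turn":0,"gripper":1},
  {"slide":[0,0.035,0],"turn":0,"gripper":1},
  {"slide":[0,0.035,0],"turn":0,"gripper":1},
])

```text
time_s: 29.3
tcp_pos: [0.6496, 0.0103, 0.0196]
eef_rot: [180.0, -0.0, -0.1]
contact_force: [-0.8, 0.3, 0.8]
gripper_width: 0.0876
gripper_force: 0.3
```

Request:
send_rows([
  {"slide":[0,0.005,0],"turn":0,"gripper":1},
  {"slide":[0,0.01,0],"turn":0,"gripper":1},
  {"slide":[0,0.01,0],"turn":0,"gripper":1},
  {"slide":[0,0.01,0],"turn":0,"gripper":1},
  {"slide":[0,0.01,0],"turn":0,"gripper":1},
])

```text
time_s: 29.72
tcp_pos: [0.6496, 0.0088, 0.0196]
eef_rot: [180.0, -0.0, -0.1]
contact_force: [-0.8, 1.0, 0.7]
gripper_width: 0.0874
gripper_force: 0.3
```

Request:
send_rows([
  {"slide":[0,0.004,0],"turn":0,"gripper":1},
  {"slide":[0,0.007,0],"turn":0,"gripper":1},
  {"slide":[0,0.007,0],"turn":0,"gripper":1},
  {"slide":[0,0.007,0],"turn":0,"gripper":1},
  {"slide":[0,0.007,0],"turn":0,"gripper":1},
])

```text
time_s: 30.13
tcp_pos: [0.6496, 0.0077, 0.0196]
eef_rot: [180.0, -0.0, -0.1]
contact_force: [0.6, 0.6, -0.0]
gripper_width: 0.088
gripper_force: 0.3
```

Request:
send_rows([
  {"slide":[0,0.004,0],"turn":0,"gripper":1},
  {"slide":[0,0.004,0],"turn":0,"gripper":1},
  {"slide":[0,0.004,0],"turn":0,"gripper":1},
  {"slide":[0,0.004,0],"turn":0,"gripper":1},
  {"slide":[0,0.004,0],"turn":0,"gripper":1},
])

```text
time_s: 30.55
tcp_pos: [0.6496, 0.0073, 0.0196]
eef_rot: [-180.0, -0.0, -0.1]
contact_force: [-0.6, 1.6, 0.6]
gripper_width: 0.0877
gripper_force: 0.9
```

Request:
send_rows([
  {"slide":[0,0.004,0],"turn":0,"gripper":1},
  {"slide":[0,0.004,0],"turn":0,"gripper":1},
  {"slide":[0,0.004,0],"turn":0,"gripper":1},
  {"slide":[0,0.004,0],"turn":0,"gripper":1},
  {"slide":[0,0.004,0],"turn":0,"gripper":1},
])

```text
time_s: 30.97
tcp_pos: [0.6496, 0.0071, 0.0196]
eef_rot: [-180.0, -0.0, -0.1]
contact_force: [-0.9, 5.0, 0.7]
gripper_width: 0.0875
gripper_force: 2.7
```

The round is seated too. I'll check and press the flat block once more, since the ridge's passage may have disturbed it.

Request:
send_rows([
  {"slide":[0,-0.1,0],"turn":0,"gripper":1},
  {"slide":[-0.15,-0.12,0],"turn":0,"gripper":1},
  {"slide":[-0.3,-0.12,0],"turn":0,"gripper":1},
  {"slide":[-0.45,-0.12,0],"turn":0,"gripper":1},
  {"slide":[-0.58,-0.1,0],"turn":0,"gripper":1},
])

```text
time_s: 31.38
tcp_pos: [0.5611, 0.0221, 0.0193]
eef_rot: [180.0, 0.0, -0.0]
contact_force: [-0.1, 0.5, -0.7]
gripper_width: 0.0875
gripper_force: 0.0
```

Request:
send_rows([
  {"slide":[0,0.02,0],"turn":0,"gripper":1},
  {"slide":[0,0.05,0],"turn":0,"gripper":1},
  {"slide":[0,0.08,0],"turn":0,"gripper":1},
  {"slide":[0,0.09,0],"turn":0,"gripper":1},
  {"slide":[0,0.09,0],"turn":0,"gripper":1},
])

```text
time_s: 31.8
tcp_pos: [0.5633, 0.0078, 0.0195]
eef_rot: [180.0, -0.0, -0.1]
contact_force: [0.3, 0.2, -0.4]
gripper_width: 0.0879
gripper_force: 0.0
```

Request:
send_rows([
  {"slide":[0,0.005,0],"turn":0,"gripper":1},
  {"slide":[0,0.01,0],"turn":0,"gripper":1},
  {"slide":[0,0.01,0],"turn":0,"gripper":1},
  {"slide":[0,0.01,0],"turn":0,"gripper":1},
  {"slide":[0,0.01,0],"turn":0,"gripper":1},
])

```text
time_s: 32.22
tcp_pos: [0.5628, 0.0072, 0.0195]
eef_rot: [-180.0, -0.0, -0.1]
contact_force: [-1.2, 5.5, 0.8]
gripper_width: 0.0876
gripper_force: 2.7
```

All three blocks now meet the back board at the same depth (0.0072, about 5 N). Next I'll back out, go around the front board, and push the drawer shut beside the ring with the leading finger.

Request:
send_rows([
  {"slide":[0,-0.1,0],"turn":0,"gripper":1},
  {"slide":[0,-0.3,0],"turn":0,"gripper":1},
  {"slide":[0,-0.5,0],"turn":0,"gripper":1},
  {"slide":[0,-0.6,0],"turn":0,"gripper":1},
  {"slide":[0,-0.6,-0.1],"turn":0,"gripper":1},
])

```text
time_s: 32.63
tcp_pos: [0.5613, 0.0984, 0.0323]
eef_rot: [179.9, 0.2, 0.1]
contact_force: [-0.8, -1.0, -0.5]
gripper_width: 0.0878
gripper_force: 0.0
```

Request:
send_rows([
  {"slide":[0,0,-0.2],"turn":0,"gripper":1},
  {"slide":[0,0,-0.4],"turn":0,"gripper":1},
  {"slide":[0,-0.2,-0.4],"turn":0,"gripper":1},
  {"slide":[0,-0.4,-0.4],"turn":0,"gripper":1},
  {"slide":[0,-0.6,-0.4],"turn":0,"gripper":1},
])

```text
time_s: 33.05
tcp_pos: [0.563, 0.1872, 0.0955]
eef_rot: [-180.0, -0.1, -0.1]
contact_force: [1.0, -0.9, 0.1]
gripper_width: 0.0876
gripper_force: 0.0
```

Request:
send_rows([
  {"slide":[0,-0.25,0],"turn":0,"gripper":1},
  {"slide":[0,-0.5,0],"turn":0,"gripper":1},
  {"slide":[0,-0.67,0],"turn":0,"gripper":1},
  {"slide":[0,-0.67,0],"turn":0,"gripper":1},
  {"slide":[0,-0.67,0.1],"turn":0,"gripper":1},
])

```text
time_s: 33.47
tcp_pos: [0.5642, 0.2897, 0.0816]
eef_rot: [-179.9, -0.2, 0.1]
contact_force: [0.2, 0.2, -0.8]
gripper_width: 0.0878
gripper_force: 0.0
```

```bash
python3 - <<'E'
from h import *
s=get_state();print(s['time_s'],s['tcp_pos'],s['eef_rot'],s['contact_force'],s['gripper_width'])
for c in('top','side'): snap(c,c+'5.png')
b=cv2.imread('pics/top5.png')[140:300,85:235];e=cv2.imread('pics/side5.png')[70:230,130:280]
o=np.zeros((480,800,3),np.uint8);b=cv2.resize(b,None,fx=2.6,fy=2.6,interpolation=2);e=cv2.resize(e,None,fx=2.6,fy=2.6,interpolation=2)
o[:416,:390]=b;o[:416,400:790]=e;cv2.imwrite('pics/c5.png',o)
E
```

```text
33.4667 [0.5641985  0.28972821 0.08161449] [-1.79888969e+02 -1.99265006e-01  1.12109023e-01] [ 0.23263191  0.21706642 -0.77061941] 0.0877749501945041
```

View pics/c5.png

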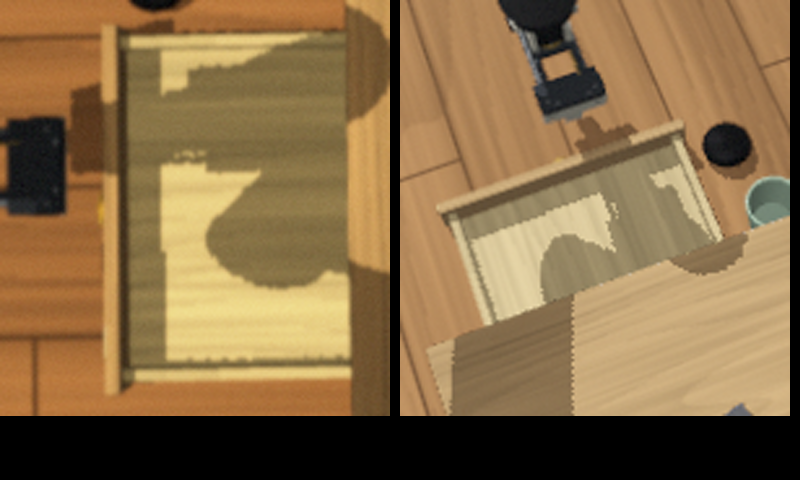

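The drawer is still fully open and empty in view, with the blocks hidden under the bench. The finger is outside the front board at (60,165), clear of the ring at (102,210). Now down, and a gentle ramped push.

Request:
send_rows([
  {"slide":[0,0,0.15],"turn":0,"gripper":1},
  {"slide":[0,0,0.3],"turn":0,"gripper":1},
  {"slide":[0,0.04,0.36],"turn":0,"gripper":1},
  {"slide":[0,0.1,0.36],"turn":0,"gripper":1},
  {"slide":[0,0.14,0.36],"turn":0,"gripper":1},
])

```text
time_s: 33.98
tcp_pos: [0.5627, 0.2645, 0.0256]
eef_rot: [179.9, 0.1, -0.1]
contact_force: [0.1, -0.8, 0.1]
gripper_width: 0.0876
gripper_force: 0.0
```

Request:
send_rows([
  {"slide":[0,0.01,0],"turn":0,"gripper":1},
  {"slide":[0,0.02,0],"turn":0,"gripper":1},
  {"slide":[0,0.03,0],"turn":0,"gripper":1},
  {"slide":[0,0.04,0],"turn":0,"gripper":1},
  {"slide":[0,0.05,0],"turn":0,"gripper":1},
])

```text
time_s: 34.4
tcp_pos: [0.5633, 0.2593, 0.0263]
eef_rot: [-179.9, -0.1, -0.1]
contact_force: [-2.2, 7.3, 2.4]
gripper_width: 0.0877
gripper_force: 3.7
```

Request:
send_rows([
  {"slide":[0,0.01,0],"turn":0,"gripper":1},
  {"slide":[0,0.02,0],"turn":0,"gripper":1},
  {"slide":[0,0.03,0],"turn":0,"gripper":1},
  {"slide":[0,0.04,0],"turn":0,"gripper":1},
  {"slide":[0,0.05,0],"turn":0,"gripper":1},
])

```text
time_s: 34.82
tcp_pos: [0.5633, 0.2533, 0.0264]
eef_rot: [-179.8, -0.1, -0.0]
contact_force: [-3.9, 7.6, 2.5]
gripper_width: 0.0875
gripper_force: 3.7
```

Request:
send_rows([
  {"slide":[0,0.015,0],"turn":0,"gripper":1},
  {"slide":[0,0.035,0],"turn":0,"gripper":1},
  {"slide":[0,0.06,0],"turn":0,"gripper":1},
  {"slide":[0,0.09,0],"turn":0,"gripper":1},
  {"slide":[0,0.12,0],"turn":0,"gripper":1},
])

```text
time_s: 35.23
tcp_pos: [0.5633, 0.2353, 0.0264]
eef_rot: [-179.8, -0.1, -0.0]
contact_force: [-3.3, 7.5, 2.8]
gripper_width: 0.0875
gripper_force: 3.9
```

Request:
send_rows([
  {"slide":[0,0.03,0],"turn":0,"gripper":1},
  {"slide":[0,0.06,0],"turn":0,"gripper":1},
  {"slide":[0,0.09,0],"turn":0,"gripper":1},
  {"slide":[0,0.12,0],"turn":0,"gripper":1},
  {"slide":[0,0.15,0],"turn":0,"gripper":1},
])

```text
time_s: 35.65
tcp_pos: [0.5634, 0.2126, 0.0264]
eef_rot: [-179.8, -0.1, -0.0]
contact_force: [-2.4, 6.8, 3.0]
gripper_width: 0.0873
gripper_force: 3.9
```

Request:
send_rows([
  {"slide":[0,0.03,0],"turn":0,"gripper":1},
  {"slide":[0,0.06,0],"turn":0,"gripper":1},
  {"slide":[0,0.09,0],"turn":0,"gripper":1},
  {"slide":[0,0.12,0],"turn":0,"gripper":1},
  {"slide":[0,0.15,0],"turn":0,"gripper":1},
])

```text
time_s: 36.07
tcp_pos: [0.5634, 0.1901, 0.0264]
eef_rot: [-179.9, -0.1, -0.0]
contact_force: [-3.0, 6.7, 3.0]
gripper_width: 0.0873
gripper_force: 3.9
```

Request:
send_rows([
  {"slide":[0,0.03,0],"turn":0,"gripper":1},
  {"slide":[0,0.06,0],"turn":0,"gripper":1},
  {"slide":[0,0.09,0],"turn":0,"gripper":1},
  {"slide":[0,0.12,0],"turn":0,"gripper":1},
  {"slide":[0,0.15,0],"turn":0,"gripper":1},
])

```text
time_s: 36.48
tcp_pos: [0.5634, 0.1675, 0.0263]
eef_rot: [-179.9, -0.1, -0.0]
contact_force: [-2.4, 7.5, 3.1]
gripper_width: 0.0876
gripper_force: 3.9
```

Request:
send_rows([
  {"slide":[0,0.03,0],"turn":0,"gripper":1},
  {"slide":[0,0.06,0],"turn":0,"gripper":1},
  {"slide":[0,0.09,0],"turn":0,"gripper":1},
  {"slide":[0,0.12,0],"turn":0,"gripper":1},
  {"slide":[0,0.15,0],"turn":0,"gripper":1},
])

```text
time_s: 36.9
tcp_pos: [0.5635, 0.1449, 0.0264]
eef_rot: [-179.9, -0.1, -0.0]
contact_force: [-1.3, 7.1, 2.8]
gripper_width: 0.0872
gripper_force: 3.9
```

Request:
send_rows([
  {"slide":[0,0.03,0],"turn":0,"gripper":1},
  {"slide":[0,0.06,0],"turn":0,"gripper":1},
  {"slide":[0,0.09,0],"turn":0,"gripper":1},
  {"slide":[0,0.12,0],"turn":0,"gripper":1},
  {"slide":[0,0.15,0],"turn":0,"gripper":1},
])

```text
time_s: 37.32
tcp_pos: [0.5635, 0.1224, 0.0264]
eef_rot: [-179.9, -0.1, -0.0]
contact_force: [-2.3, 8.0, 2.9]
gripper_width: 0.0874
gripper_force: 3.9
```

Request:
send_rows([
  {"slide":[0,0.03,0],"turn":0,"gripper":1},
  {"slide":[0,0.06,0],"turn":0,"gripper":1},
  {"slide":[0,0.09,0],"turn":0,"gripper":1},
  {"slide":[0,0.12,0],"turn":0,"gripper":1},
  {"slide":[0,0.15,0],"turn":0,"gripper":1},
])

```text
time_s: 37.73
tcp_pos: [0.5635, 0.0997, 0.0263]
eef_rot: [-179.9, -0.1, -0.0]
contact_force: [-1.9, 6.8, 2.7]
gripper_width: 0.0875
gripper_force: 3.9
```

Request:
send_rows([
  {"slide":[0,0.03,0.02],"turn":0,"gripper":1},
  {"slide":[0,0.06,0.04],"turn":0,"gripper":1},
  {"slide":[0,0.09,0.04],"turn":0,"gripper":1},
  {"slide":[0,0.12,0.04],"turn":0,"gripper":1},
  {"slide":[0,0.15,0.04],"turn":0,"gripper":1},
])

```text
time_s: 38.15
tcp_pos: [0.5647, 0.0776, 0.0207]
eef_rot: [-179.9, -0.3, 0.0]
contact_force: [0.2, 7.0, 2.9]
gripper_width: 0.0877
gripper_force: 3.9
```

Request:
send_rows([
  {"slide":[0,0.025,0],"turn":0,"gripper":1},
  {"slide":[0,0.05,0],"turn":0,"gripper":1},
  {"slide":[0,0.07,0],"turn":0,"gripper":1},
  {"slide":[0,0.09,0],"turn":0,"gripper":1},
  {"slide":[0,0.11,0],"turn":0,"gripper":1},
])

```text
time_s: 38.57
tcp_pos: [0.5648, 0.0611, 0.0207]
eef_rot: [-179.9, -0.3, 0.0]
contact_force: [-0.2, 6.4, 2.1]
gripper_width: 0.0875
gripper_force: 3.8
```

Request:
send_rows([
  {"slide":[0,0.015,0],"turn":0,"gripper":1},
  {"slide":[0,0.03,0],"turn":0,"gripper":1},
  {"slide":[0,0.04,0],"turn":0,"gripper":1},
  {"slide":[0,0.05,0],"turn":0,"gripper":1},
  {"slide":[0,0.06,0],"turn":0,"gripper":1},
])

```text
time_s: 38.98
tcp_pos: [0.5648, 0.0521, 0.0207]
eef_rot: [-179.9, -0.3, 0.0]
contact_force: [1.0, 6.6, 2.6]
gripper_width: 0.0874
gripper_force: 3.8
```

Request:
send_rows([
  {"slide":[0,0.01,0],"turn":0,"gripper":1},
  {"slide":[0,0.02,0],"turn":0,"gripper":1},
  {"slide":[0,0.03,0],"turn":0,"gripper":1},
  {"slide":[0,0.03,0],"turn":0,"gripper":1},
  {"slide":[0,0.03,0],"turn":0,"gripper":1},
])

```text
time_s: 39.4
tcp_pos: [0.5648, 0.0473, 0.0207]
eef_rot: [-179.9, -0.2, 0.0]
contact_force: [2.0, 5.6, 2.6]
gripper_width: 0.0879
gripper_force: 2.8
```

Request:
send_rows([
  {"slide":[0,0.01,0],"turn":0,"gripper":1},
  {"slide":[0,0.015,0],"turn":0,"gripper":1},
  {"slide":[0,0.015,0],"turn":0,"gripper":1},
  {"slide":[0,0.015,0],"turn":0,"gripper":1},
  {"slide":[0,0.015,0],"turn":0,"gripper":1},
])

```text
time_s: 39.82
tcp_pos: [0.5648, 0.0458, 0.0208]
eef_rot: [-179.8, -0.3, 0.0]
contact_force: [0.5, 10.1, 2.9]
gripper_width: 0.0872
gripper_force: 4.8
```

Request:
send_rows([
  {"slide":[0,0.01,0],"turn":0,"gripper":1},
  {"slide":[0,0.015,0],"turn":0,"gripper":1},
  {"slide":[0,0.015,0],"turn":0,"gripper":1},
  {"slide":[0,0.015,0],"turn":0,"gripper":1},
  {"slide":[0,0.015,0],"turn":0,"gripper":1},
])

```text
time_s: 40.23
tcp_pos: [0.565, 0.0455, 0.0209]
eef_rot: [-179.7, -0.3, 0.0]
contact_force: [-3.6, 22.0, 5.1]
gripper_width: 0.0875
gripper_force: 10.7
```

Request:
send_rows([
  {"slide":[0,-0.05,0],"turn":0,"gripper":1},
  {"slide":[0,-0.2,0],"turn":0,"gripper":1},
  {"slide":[0,-0.45,0],"turn":0,"gripper":1},
  {"slide":[0,-0.7,0],"turn":0,"gripper":1},
  {"slide":[0,-0.9,0],"turn":0,"gripper":1},
])

```text
time_s: 40.65
tcp_pos: [0.5628, 0.1783, 0.0199]
eef_rot: [-180.0, -0.0, -0.0]
contact_force: [0.2, -0.3, -0.2]
gripper_width: 0.0876
gripper_force: 0.0
```

```bash
python3 - <<'E'
from h import *
s=get_state();print(s['time_s'],s['tcp_pos'],s['contact_force'])
for c in('top','side'): snap(c,c+'6.png')
b=cv2.imread('pics/top6.png')[90:340,90:410]
d=optics.look_for('side','cup'),optics.look_for('side','pebble'),optics.look_for('side','anvil'),optics.look_for('top','rat');print([ (np.round(r[0]['location'],3) if r else None) for r in d])
cv2.imwrite('pics/c6.png',cv2.resize(b,None,fx=2.3,fy=2.3,interpolation=2))
E
```

```text
40.65 [0.56280106 0.17832843 0.01985633] [ 0.1764559  -0.2594084  -0.18260788]
[array([0.762, 0.053, 0.033]), array([0.734, 0.154, 0.026]), array([ 0.588, -0.258,  0.234]), array([ 0.483, -0.263,  0.218])]
```

View pics/c6.png

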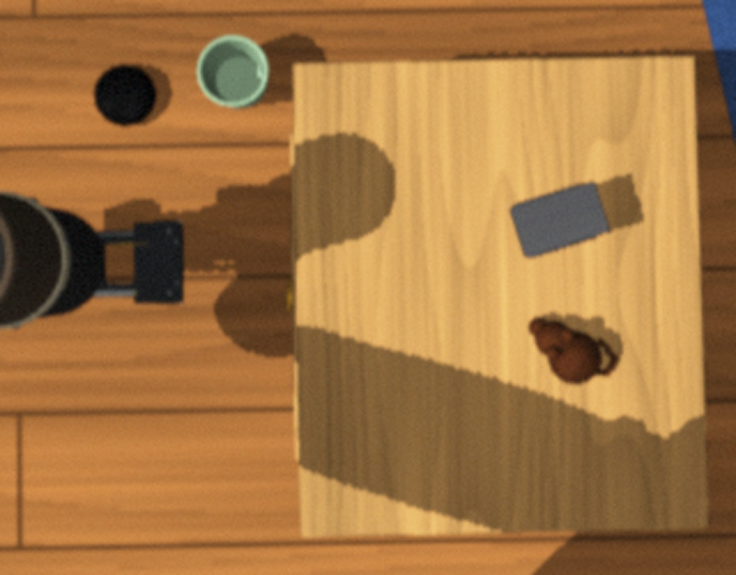

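The drawer is shut: only the ring shows at (290,297), and the stop gave 22 N. The cup, pebble, anvil and rat are where they were, and the robot touches nothing, so I'm handing in.

```bash
python3 -c "
from plant import order
print(order.close_job())"
```

```text
the job is handed in; nothing more can be done
None
```

The job is handed in: the three blocks were pushed side by side until each met the back board, at matching depths and with the drawer still fully open, then the drawer was pushed shut to its stop. The bench top hides the final row, so its neatness after the last pushes and the shutting was not seen. The cup, pebble, anvil and rat figure stayed where they were.

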